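# Slide the work board into its notches and lock it

### The arm

A 7-joint arm with a two-finger parallel gripper is mounted at the origin on a cart in front of the work surface, level with it; the furniture and walls round the work are solid. World frame = base frame: x ahead of the robot, y to its left, z up, the work surface at z = 0. Lengths are in m, angles in rad, forces in N, time in s.
With the tool pointing down it reaches from about 0.4 to 0.85 m from the base axis. Payload 4.5 kg.
Tool frame: the origin (TCP) lies at the very end of the fingers, on their centre line; the grasp point (between the pads) lies 19 mm behind it (r.pinch_z is the distance from the TCP to the grasp point, in m); z points along the fingers, y is the line along which they close (so a half turn about z gives the same grasp; the last joint's range is limited). The gripper opens to 88 mm and grips with 3 to 60 N. Pads are 18 mm wide; open, the fingers measure 123 mm over their backs; the gripper's body (75 mm by 187 mm) begins 45 mm behind the grasp point.
Start: joints at [-1.122, 0.689, -0.195, 1.565, 0.157, 0.902, -0.215], TCP at [0.252, 0.572, 0.239] pointing down, gripper open.
Joint ranges: [-3.01, 3.01], [-0.46, 2.08], [-1.47, 1.51], [0.13, 2.56], [-1, 4.14], [0.04, 2.09], [-2.66, 2.66]. Speed limits (rad/s): [2.57, 2.57, 3.14, 3.14, 3.14, 3.14, 3.14].

### API

Orientations are given as a unit quaternion [x, y, z, w].
In Python, from plant import r, cams gives the robot as it stands.
- The arm moves only by the shell command python3 -m pendant 'ROWS' [FORCE]. ROWS is JSON, a list of rows, each a list of 3 entries, a list of its own where there are three numbers: the closure, from -1 (fully open) to 1 (shut), then the shift along the tool's x, y, z in mm, then the turn, a rotation vector about the tool's x, y, z in degrees. A call has 1 to 8 rows; each row shifts and turns the commanded pose from where the row before left it, along the tool's axes as they then stand; what a row does not reach is not made up. A row lasts 1/8 s, in which the tool goes at most 62.5 mm and 10.7 degrees, less where a joint would pass 70% of its speed; a pose out of reach is approached as far as the arm can. A call with a gripper value outside its range is refused whole. The fingers move at their own pace and stop on an object; FORCE is the grip in N (left out, the last holds). Time passes only in rows, so rows that do not move let the fingers close. It gives the time, the measured TCP pose, the force, the opening and the grip force at its end, in the units of the state.
- r.get_state(): the state, without advancing time (a new reading comes with each control period).
- cams.snapshot(name): name is "scene" or "top"; returns a dict with "img" (480x640x3 uint8, red, green, blue), "camera_matrix" (3x3 intrinsics, pixels), "camera_from_world" (4x4, takes a point from world to camera coordinates). Camera axes: x right, y up, looking along -z (the intrinsics and any distortion apply to the point x, -y, -z); pixel columns grow to the right and rows downward; lengths in m; the calibration is good to about 2 mm. A picture is of the moment at which its call begins. There is no depth.
- r.finish_job(): hands the job in; it is judged then, once.
The state is a dict: "clock": time; "q": joint angles; "qd": joint speeds; "joint_torque": joint torques, N m; "tool_pos": TCP position; "eef_rot": TCP orientation; "contact_force": force on the tool from outside, world axes, zero at the start; "moment": the same for the moment, N m; "opening": opening from 0.0 (shut) to 1.0 (fully open); "finger_force": force on a finger pad.
Only numpy, scipy, OpenCV 4.12 (cv2) and the standard library are available. Lean on these libraries where they do the work, as an engineer would, in place of code of your own. Each camera call takes 0.05 s, during which the arm holds its last target. There are 200 camera calls.

### The job

Push the plywood work board along the rails of its rack, towards the end with the turn-button, until it drops into the locating notches and lies flat and level in them; then push the turn-button's knob round with a fingertip so that the button points straight across the board and locks it. Nothing is to be picked up: only push, never lift the board, and leave the things standing round the rack where they are.

Things in the scene. Friction and masses are not known exactly. Their poses are not given: they have to be found in the camera images.
- rack: Fixed wooden rack 123 wide (x) x 360 long (y) x 47.5 high; origin: centre of its underside, on the counter. y runs along its rails, x points away from the robot (yaw within 0.3 rad). Two pale runners, tops 30 up, 20 wide, at x -30 and +30. The board slides between side walls 93 apart, 15 thick, and end stops (inner faces y -165, +165), all 47.5 high. Turn-button on the far (+x) wall.
- seat (a point): Where the board's origin is once it lies in its notches: rack x 0, y -75, z 23 mm. The runners' square notches are 7 deep: a wide pair (34 long) at rack y -115, a narrow pair (18 long) at y -35. The board starts 100 to 170 mm from here and must travel in the rack's -y direction, then drops 7 mm.
- board: Loose plywood board 90 (x) x 120 (y) x 12 mm, 0.25 to 0.5 kg, axes parallel to the rack's. Origin: centre of length and width, at the underside of its cleats: 30 above the counter on the runners, 23 in the notches. Plate 10 to 22 above the origin. Cleats 10 high: 30 long at y -40 (fits the wide notches, passes over the narrow), 14 long at y +40 (fits the narrow).
- batten_top (a point): Centre of the top of the board's batten, an upright bar 80 (x) x 12 (y) x 22 high on the plate, 45 mm to the +y side of the board's origin. Push its +y face towards the rack's -y: sliding takes 1 to 3 N; once the board has dropped, the notch walls stop it and the push rises sharply. It may hang on the pushing finger until the finger backs away.
- turn_button (a joint): Angle of the wooden turn-button, rad. 0: arm lies along the wall, pointing to the rack's -y; starts -0.5 to 0 (knob a little outside the wall); grows as the knob is pushed inwards over the board (clockwise from above); pi/2: straight across the board, to the rack's -x; stops at 1.62. Stays where left; 1 to 2 N at the knob. An unseated board blocks it.
- button_pivot (a point): Upright pivot of the turn-button, at the arm's underside: rack x 54, y -75, 48.7 above the counter. The arm (16 wide, 10 thick) clears the seated board (plate top at 45) but not an unseated one (52).
- button_knob (a point): Centre of the upright knob (14 dia, top 84 above the counter, arm's upper face at 59) near the end of the turn-button's arm, 38 mm from the pivot; this point is 71 above the counter.
- spool_tan: Bystander, leave it: wooden thread spool wound with tan thread, 40 mm dia x 60 mm high, standing beside the rack; origin at the centre of its underside.
- wax_tin: Bystander, leave it: flat round metal tin, 62 mm dia x 25 mm high, standing beside the rack; origin at the centre of its underside.
- jar_nails: Bystander, leave it: small clear jar with a pale lid, 60 mm dia x 64 mm high, standing beside the rack; origin at the centre of its underside.
- loupe: Bystander, leave it: black cone-shaped loupe, 34 mm dia x 27 mm high, standing beside the rack; origin at the centre of its underside.
- jar_small: Bystander, leave it: small clear jar without lid, 56 mm dia x 50 mm high, standing beside the rack; origin at the centre of its underside.
Things that resemble listed ones, but are neither listed nor needed, are in the scene too. There is more than one size of the board; the one meant has the size given above.

How it is judged:
On the way, in this order (a step that is already met when the one before it is completed fails the run):
1. the board has dropped into its notches and lies level, while the turn-button is still clear of it (z of board in the frame of rack below 0.0258 m and y of board in the frame of rack between -0.081 and -0.069 m and angle between board's own z axis and vertical below 0.03 rad and value of joint turn_button below 0.6 rad), for 0.2 s.
2. the turn-button is swung across the board (value of joint turn_button above 1.3 rad), for 0.2 s.
At the end, for the whole second after the job is handed in: The board lies at rest in its notches (within 6 mm along the rails, less than 3 mm above the notch floors, level within 0.03 rad) and the turn-button points across it (more than 1.3 rad) (z of board in the frame of rack below 0.0258 m and y of board in the frame of rack between -0.081 and -0.069 m and angle between board's own z axis and vertical below 0.03 rad and value of joint turn_button above 1.3 rad and linear speed of board below 0.01 m/s); the robot touches nothing.
It fails at once if the board is lifted off its rails (z of board in the frame of rack above 0.042 m or angle between board's own z axis and vertical above 0.25 rad).
It fails at once if a bystander is moved by more than 15 mm or picked up (distance of any of spool_tan, wax_tin, jar_nails, loupe, jar_small from where it was at the start of the episode above 0.015 m).
It also fails if it takes over 53 s, if anything falls off the work surface, if the arm or the gripper's body presses on something with over 40 N, if the wrist force passes 120 N, or if a joint passes its speed limit or range.

## Working session

There is one attempt and no reset: what is moved stays moved. The work goes in short steps, Python scripts to look and compute and a shell command to move; the robot and the scene stay as the last step left them, time stands still between calls to the robot, and variables do not carry over. Pictures are saved under pics/ and viewed, at most 10 in all, crops included, and the job is handed in when it is done.

```bash
mkdir -p pics; python3 - <<'E'
from plant import r,cams
import cv2,numpy as np
for n in ("scene","top"):
    s=cams.snapshot(n); cv2.imwrite(f"pics/{n}0.png",s["img"][:,:,::-1])
    print(n,np.round(s["camera_matrix"],1).tolist(),np.round(s["camera_from_world"],3).tolist(),[k for k in s])
s=r.get_state();print(s["tool_pos"],s["eef_rot"],s["opening"],s["clock"])
E
```

```text
scene [[588.7, 0.0, 327.0], [0.0, 588.7, 245.9], [0.0, 0.0, 1.0]] [[0.843, -0.538, -0.003, -0.564], [0.251, 0.388, 0.887, -0.124], [-0.476, -0.749, 0.462, -0.873], [0.0, 0.0, 0.0, 1.0]] ['img', 'camera_matrix', 'camera_from_world']
top [[573.2, 0.0, 308.0], [0.0, 573.2, 240.7], [0.0, 0.0, 1.0]] [[-0.017, -1.0, 0.001, -0.222], [0.998, -0.017, 0.058, -0.545], [-0.058, 0.002, 0.998, -0.973], [0.0, 0.0, 0.0, 1.0]] ['img', 'camera_matrix', 'camera_from_world']
[0.25167748 0.57149417 0.238018  ] [ 2.05862428e-01  9.78580621e-01 -7.84170756e-04 -1.21411410e-04] 1.000124087388529 0.1
```

View pics/top0.png

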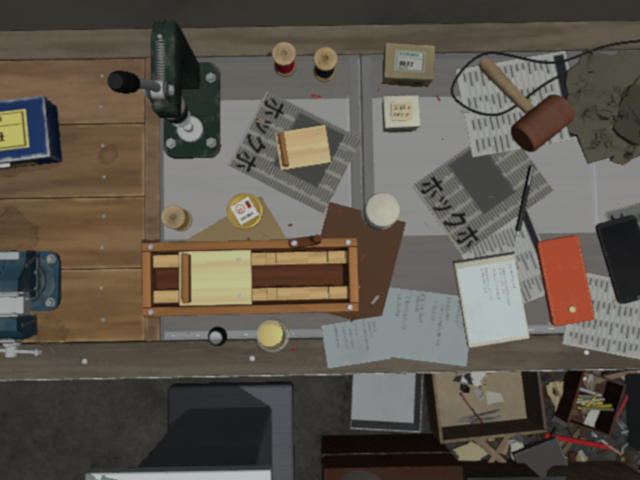

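View pics/scene0.png

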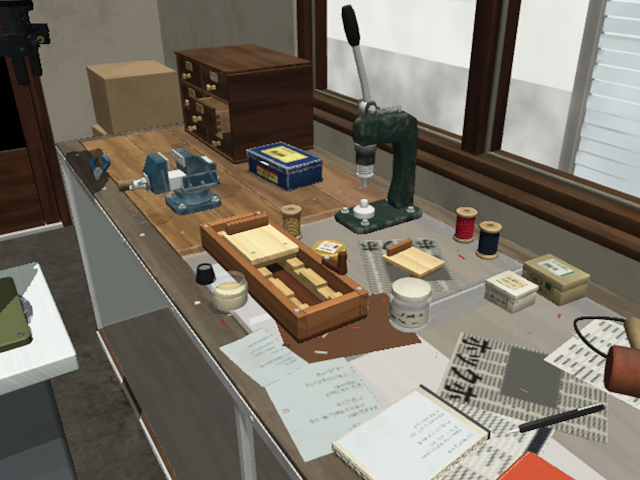

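Candidates for the board: the plate in the rack, top pixel (215,278) with its batten at (185,278), and a smaller loose one on newspaper at (302,147). I choose the one in the rack, since it has the right size and sits on the rails. The turn-button is near (308,240). Next, a close crop to check this.

```bash
python3 - <<'E'
import cv2
a=cv2.imread("pics/top0.png")[220:370,130:370]
cv2.imwrite("pics/crop1.png",cv2.resize(a,None,fx=3.333,fy=3.333,interpolation=cv2.INTER_CUBIC))
E
```

```text
(no output)
```

View pics/crop1.png

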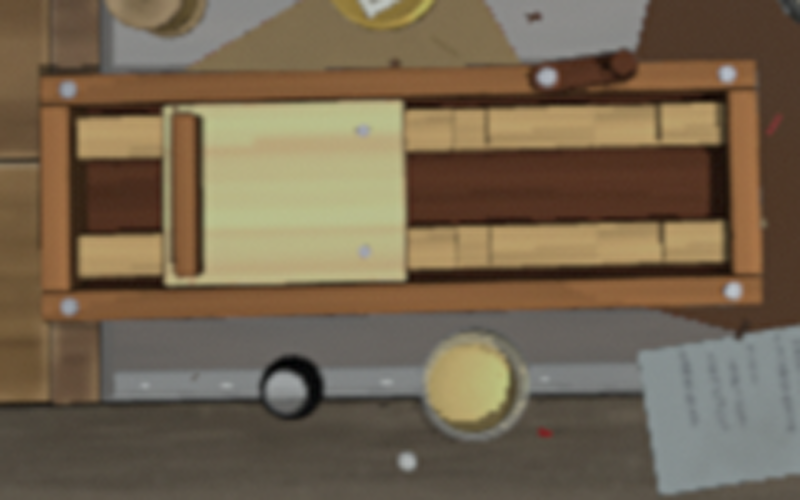

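The crop confirms it: the board is 242 px long, with its batten at (188,194). The pivot screw is at (546,76), the knob at (622,65), and the rack corners at (40,66), (757,60), (763,301) and (42,320).

```bash
cat > h.py <<'E'
from plant import r,cams
import numpy as np,cv2
from scipy.optimize import least_squares
from scipy.spatial.transform import Rotation as R
def back(s,uv,z):
    K=s["camera_matrix"];T=s["camera_from_world"];d=np.linalg.inv(K)@[uv[0],uv[1],1];d=T[:3,:3].T@(d*[1,-1,-1]);o=-T[:3,:3].T@T[:3,3]
    return o+d*(z-o[2])/d[2]
def proj(s,p):
    c=s["camera_from_world"][:3]@np.r_[p,1]*[1,-1,-1];q=s["camera_matrix"]@c;return q[:2]/q[2]
def full(u,v):return np.array([130+u/3.333,220+v/3.333])
E
python3 - <<'E'
from h import *
s=cams.snapshot("top")
C=[(40,66),(757,60),(763,301),(42,320)]
L=np.array([(61.5,180),(61.5,-180),(-61.5,-180),(-61.5,180)])/1e3
P=np.array([back(s,full(*c),.0475)[:2] for c in C]);print(P.round(4))
rot=lambda a:np.array([[np.cos(a),-np.sin(a)],[np.sin(a),np.cos(a)]])
f=least_squares(lambda q:((rot(q[2])@L.T).T+q[:2]-P).ravel(),[.5,0,0]);print("rack",f.x,f.fun.round(4))
x,y,a=f.x
def rk(u,v,z):return rot(a).T@(back(s,full(u,v),z)[:2]-[x,y])*1e3
for n,u,v,z in [("pivot",546,76,.060),("knob",622,65,.084),("batL",173,194,.074),("batR",203,194,.074),("boardR",405,190,.052),("boardL",163,190,.052)]:
    print(n,rk(u,v,z).round(1),back(s,full(u,v),z).round(4))
for n,u,v,z in [("loupe",291,388,.027),("jar",475,385,.05),("spool",155,15,.06),("tin",385,-35,.025),("lid",840,-33,.064)]:print(n,back(s,full(u,v),z).round(3),rk(u,v,z).round(0))
w=lambda X,Y:(rot(a)@np.array([X,Y])/1e3+[x,y]).round(4)
print("seat",w(0,-75),"pivot",w(54,-75),"bat face",w(0,-24))
np.save("rack.npy",f.x)
# corners in scene view, for check
sc=cams.snapshot("scene")
for l in L:print(proj(sc,np.r_[w(*(l*1e3)),.0475]).round(1))
S=r.get_state();m=R.from_quat(S["eef_rot"]).as_matrix();print(m.round(3))
E
```

```text
[[ 0.5451  0.0456]
 [ 0.542  -0.3137]
 [ 0.4218 -0.314 ]
 [ 0.4186  0.0446]]
rack [ 0.48190335 -0.1343702   0.00065049] [-0.0019  0.0001  0.0015 -0.0007 -0.0013 -0.0004  0.0017  0.001 ]
pivot [ 53.1 -73.7] [ 0.5351 -0.2081  0.06  ]
knob [  56.5 -111. ] [ 0.5385 -0.2453  0.084 ]
batL [ -1.7 107.8] [ 0.4801 -0.0265  0.074 ]
batR [-2.  93.3] [ 0.4798 -0.0411  0.074 ]
boardR [-1.9 -2.6] [ 0.48  -0.137  0.052]
boardL [  0.3 117.6] [ 0.4821 -0.0168  0.052 ]
loupe [ 0.381 -0.076  0.027] [-101.   59.]
jar [ 0.383 -0.17   0.05 ] [-99. -36.]
spool [ 0.569 -0.015  0.06 ] [ 87. 119.]
tin [ 0.596 -0.125  0.025] [114.   9.]
lid [ 0.586 -0.354  0.064] [ 104. -220.]
seat [ 0.482  -0.2094] pivot [ 0.536  -0.2093] bat face [ 0.4819 -0.1584]
[259.8 208.9]
[369.6 291.5]
[297.8 317. ]
[199.9 223.7]
[[-0.915  0.403 -0.   ]
 [ 0.403  0.915 -0.001]
 [-0.    -0.001 -1.   ]]
```

```bash
python3 -m pendant '[[1,[0,0,0],[0,0,9.5]],[1,[0,0,0],[0,0,9.5]],[1,[0,0,0],[0,0,9.5]],[1,[0,0,0],[0,0,9.5]],[1,[0,0,0],[0,0,9.5]],[1,[0,0,0],[0,0,9.5]],[1,[0,0,0],[0,0,9.2]],[1,[0,0,0],[0,0,0]]]' 20
python3 -m pendant '[[1,[-55,20,0],[0,0,0]],[1,[-55,20,0],[0,0,0]],[1,[-55,20,0],[0,0,0]],[1,[-55,20,0],[0,0,0]],[1,[-55,20,0],[0,0,0]],[1,[-55,20,0],[0,0,0]],[1,[-55,20,0],[0,0,0]],[1,[0,0,0],[0,0,0]]]'
```

```text
clock: 1.2
tool_pos: [0.2516, 0.572, 0.2385]
eef_rot: [0.706, 0.708, -0.0, 0.0]
contact_force: [-0.0, 0.4, 0.1]
opening: 0.116
finger_force: 0.0
clock: 2.2
tool_pos: [0.3936, 0.182, 0.239]
eef_rot: [0.709, 0.705, -0.001, 0.001]
contact_force: [-0.3, 0.1, 0.6]
opening: 0.005
finger_force: 0.0
```

```bash
python3 -m pendant '[[1,[-46,22,0],[0,0,0]],[1,[-46,22,0],[0,0,0]],[1,[-46,22,0],[0,0,0]],[1,[-44,21,0],[0,0,0]],[1,[0,0,50],[0,0,0]],[1,[0,0,50],[0,0,0]],[1,[0,0,50],[0,0,0]],[1,[0,0,0],[0,0,0]]]'
python3 -m pendant '[[1,[0,0,14],[0,0,0]],[1,[0,0,14],[0,0,0]],[1,[0,0,0],[0,0,0]]]'
python3 - <<'E'
from h import *
s=cams.snapshot("top")["img"][200:350,110:390]
t=cams.snapshot("scene")["img"][140:340,140:420]
cv2.imwrite("pics/b.png",np.vstack([cv2.resize(s,(560,300)),cv2.resize(t,(420,300))[:, :].copy() if 0 else cv2.resize(t,(560,300))])[:,:,::-1])
E
```

```text
clock: 3.2
tool_pos: [0.4771, 0.0065, 0.086]
eef_rot: [0.706, 0.709, -0.002, -0.003]
contact_force: [0.2, -0.4, 0.4]
opening: 0.006
finger_force: 0.0
clock: 3.58
tool_pos: [0.4793, 0.0053, 0.0608]
eef_rot: [0.707, 0.707, 0.0, 0.0]
contact_force: [0.4, -0.2, 0.6]
opening: 0.004
finger_force: 0.0
```

View pics/b.png

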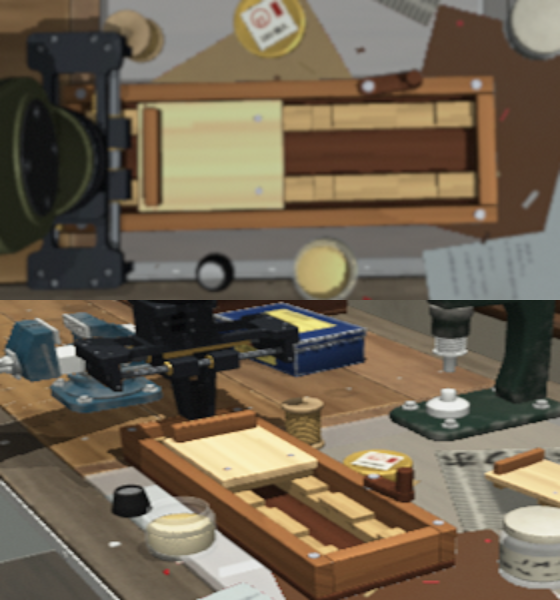

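The fingers stand behind the batten (top view about (150,155)), clear of the end stop. Now I start the push.

```bash
python3 -m pendant '[[1,[-12,0,0],[0,0,0]],[1,[-12,0,0],[0,0,0]],[1,[-12,0,0],[0,0,0]],[1,[-12,0,0],[0,0,0]],[1,[-12,0,0],[0,0,0]],[1,[-12,0,0],[0,0,0]],[1,[-12,0,0],[0,0,0]],[1,[-12,0,0],[0,0,0]]]'
python3 -m pendant '[[1,[-8,0,0],[0,0,0]],[1,[-8,0,0],[0,0,0]],[1,[-8,0,0],[0,0,0]],[1,[-8,0,0],[0,0,0]],[1,[0,0,0],[0,0,0]]]'
```

```text
clock: 4.68
tool_pos: [0.4792, -0.0916, 0.0607]
eef_rot: [0.707, 0.707, -0.0, -0.0]
contact_force: [0.4, 3.7, 2.1]
opening: 0.001
finger_force: 1.7
clock: 5.3
tool_pos: [0.4791, -0.1245, 0.0606]
eef_rot: [0.708, 0.707, -0.0, 0.0]
contact_force: [0.5, -0.2, 0.1]
opening: 0.006
finger_force: 0.0
```

```bash
python3 -m pendant '[[1,[-4,0,0],[0,0,0]],[1,[-4,0,0],[0,0,0]],[1,[-4,0,0],[0,0,0]]]'
python3 -m pendant '[[1,[-3,0,0],[0,0,0]],[1,[-3,0,0],[0,0,0]]]'
python3 -m pendant '[[1,[-3,0,0],[0,0,0]]]'
python3 - <<'E'
from h import *
s=cams.snapshot("top")["img"][200:350,110:390]
t=cams.snapshot("scene")["img"][140:340,140:420]
cv2.imwrite("pics/c.png",np.vstack([cv2.resize(s,(560,300)),cv2.resize(t,(560,300))])[:,:,::-1])
E
```

```text
clock: 5.68
tool_pos: [0.4792, -0.1349, 0.0606]
eef_rot: [0.707, 0.707, -0.0, -0.0]
contact_force: [0.2, 1.7, -1.6]
opening: 0.006
finger_force: 0.9
clock: 5.92
tool_pos: [0.4792, -0.141, 0.0606]
eef_rot: [0.707, 0.707, -0.0, -0.0]
contact_force: [0.4, 1.2, -0.6]
opening: 0.003
finger_force: 0.9
clock: 6.05
tool_pos: [0.4793, -0.144, 0.0607]
eef_rot: [0.707, 0.707, 0.0, -0.0]
contact_force: [1.2, 1.6, -0.5]
opening: 0.007
finger_force: 0.7
```

View pics/c.png

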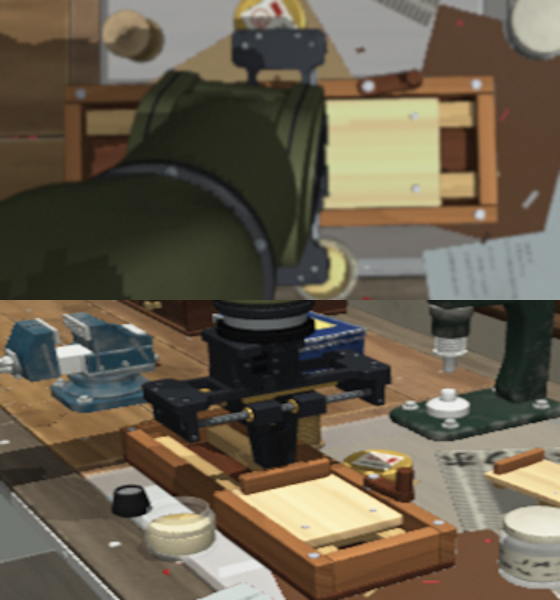

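The board is nearly there: its front edge is at (440,155) and it is still on the rails, so I continue in small steps.

```bash
for i in 1; do python3 -m pendant '[[1,[-2.5,0,0],[0,0,0]]]' | grep -E 'pos|contact'; python3 -m pendant '[[1,[-2.5,0,0],[0,0,0]]]'| grep -E 'pos|contact'; python3 -m pendant '[[1,[-2,0,0],[0,0,0]]]'| grep -E 'pos|contact'; done
```

```text
tool_pos: [0.4793, -0.146, 0.0607]
contact_force: [0.5, 2.3, 0.6]
tool_pos: [0.4792, -0.1481, 0.0608]
contact_force: [0.4, 8.6, 2.9]
tool_pos: [0.4792, -0.1482, 0.0607]
contact_force: [-0.1, 10.1, 4.7]
```

The push force rose sharply at y = -0.148, where I expected the seat. I back away and look.

```bash
python3 -m pendant '[[1,[5,0,0],[0,0,0]],[1,[15,0,0],[0,0,0]],[1,[30,0,0],[0,0,0]],[1,[50,0,-40],[0,0,0]],[1,[0,0,-40],[0,0,0]],[1,[0,0,0],[0,0,0]]]'
python3 - <<'E'
from h import *
S=cams.snapshot("top");s=S["img"][200:350,110:390]
t=cams.snapshot("scene")["img"][190:340,190:400]
cv2.imwrite("pics/d.png",np.vstack([cv2.resize(s,(560,300)),cv2.resize(t,(560,300))])[:,:,::-1])
x,y,a=np.load("rack.npy")
for z in(.045,.052):
  for yy in (-.075+.06,-.075-.06):
    for xx in(-.045,.045): print(z,yy,xx,((proj(S,[x+xx,y+yy,z])-[110,200])*2).round(0))
E
```

```text
clock: 7.28
tool_pos: [0.4809, -0.0511, 0.142]
eef_rot: [0.706, 0.708, 0.002, 0.002]
contact_force: [-0.3, -0.2, -0.2]
opening: 0.008
finger_force: 0.0
0.045 -0.015 -0.045 [299. 206.]
0.045 -0.015 0.045 [298.  98.]
0.045 -0.135 -0.045 [444. 203.]
0.045 -0.135 0.045 [441.  95.]
0.052 -0.015 -0.045 [299. 206.]
0.052 -0.015 0.045 [297.  97.]
0.052 -0.135 -0.045 [444. 204.]
0.052 -0.135 0.045 [442.  95.]
```

View pics/d.png

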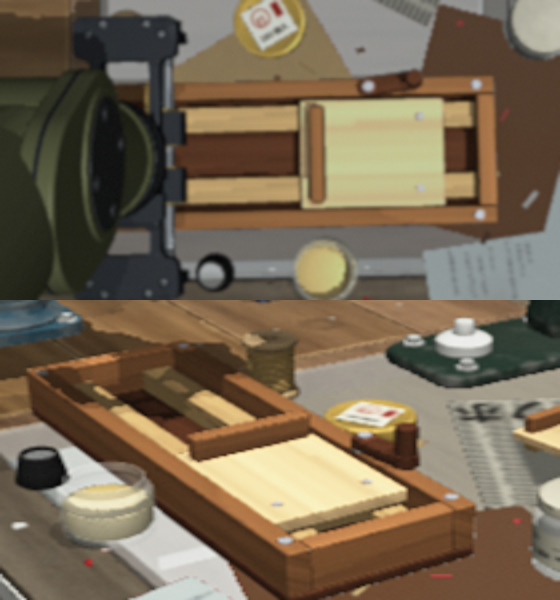

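The board now spans (300..445, 97..207) in the top view, which fits the seat along y. To see whether it dropped, I compare the scene view with predictions for both heights.

```bash
python3 - <<'E'
from h import *
S=cams.snapshot("scene");x,y,a=np.load("rack.npy")
cv2.imwrite("pics/e.png",cv2.resize(S["img"][230:330,240:390],(800,533),interpolation=cv2.INTER_CUBIC)[:,:,::-1])
f=lambda X,Y,Z:((proj(S,[x+X/1e3,y+Y/1e3,Z/1e3])-[240,230])*5.333).round(0)
print("rack corner near",f(-61.5,-180,47.5),"far",f(61.5,-180,47.5),"inner near",f(-46.5,-165,47.5),"inner far",f(46.5,-165,47.5))
for z in(45,52):print(z,"plate near",f(-45,-135,z),"far",f(45,-135,z),"bottom",f(-45,-135,z-12),"batten top -y edge near/far",f(-40,-36,z+22),f(40,-36,z+22))
E
```

```text
rack corner near [308. 464.] far [691. 328.] inner near [329. 420.] inner far [616. 320.]
45 plate near [278. 375.] far [551. 282.] bottom [280. 411.] batten top -y edge near/far [125. 153.] [358.  85.]
52 plate near [277. 353.] far [552. 261.] bottom [279. 390.] batten top -y edge near/far [124. 132.] [358.  64.]
```

View pics/e.png

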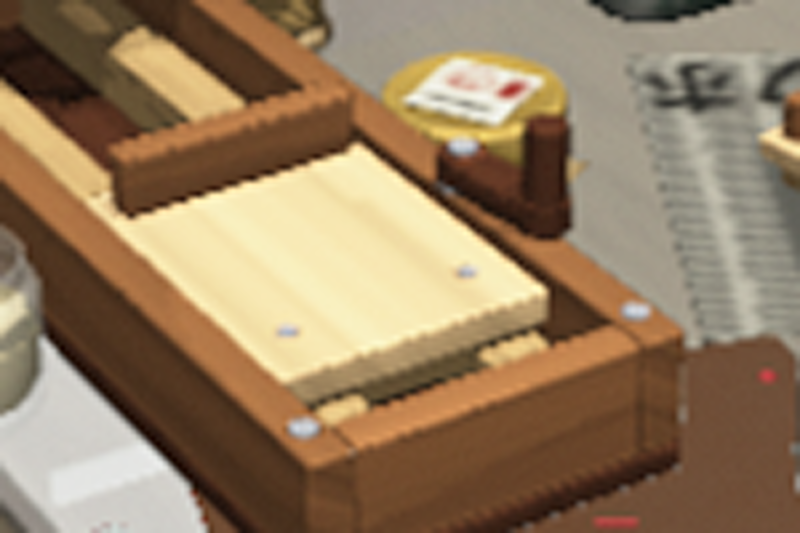

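The plate corners (285,385) and (547,290) match the z = 45 prediction, so the board is seated and level. Next is the knob: tool turned 45°, pushing along the chord.

```bash
python3 -m pendant '[[1,[-44,14.5,0],[0,0,0]],[1,[-44,14.5,0],[0,0,0]],[1,[-44,14.5,0],[0,0,0]],[1,[-44,14.5,0],[0,0,0]],[1,[-44,14.5,0],[0,0,0]],[1,[0,0,0],[0,0,-9]],[1,[0,0,0],[0,0,-9]],[1,[0,0,0],[0,0,-9]]]'
python3 -m pendant '[[1,[0,0,0],[0,0,-9]],[1,[0,0,0],[0,0,-9]],[1,[0,0,0],[0,0,0]],[1,[0,0,0],[0,0,0]]]'
```

```text
clock: 8.43
tool_pos: [0.5506, -0.2722, 0.1376]
eef_rot: [0.521, 0.854, -0.0, -0.002]
contact_force: [-0.5, -0.9, 0.5]
opening: 0.007
finger_force: 0.0
clock: 8.93
tool_pos: [0.5513, -0.272, 0.1387]
eef_rot: [0.384, 0.923, 0.0, -0.001]
contact_force: [-0.7, -0.2, -0.4]
opening: 0.008
finger_force: 0.0
```

```bash
python3 -m pendant '[[1,[0,0,36],[0,0,0]],[1,[0,0,35],[0,0,0]],[1,[0,0,0],[0,0,0]]]'
python3 -m pendant '[[1,[5,0,0],[0,0,0]],[1,[5,0,0],[0,0,0]],[1,[5,0,0],[0,0,0]],[1,[5,0,0],[0,0,0]],[1,[5,0,0],[0,0,0]],[1,[5,0,0],[0,0,0]]]'
python3 - <<'E'
from h import *
t=cams.snapshot("scene")["img"][190:340,200:410]
cv2.imwrite("pics/f.png",cv2.resize(t,(630,450))[:,:,::-1])
E
```

```text
clock: 9.3
tool_pos: [0.5498, -0.2711, 0.0663]
eef_rot: [0.383, 0.924, -0.0, -0.003]
contact_force: [-0.2, 0.9, -0.0]
opening: 0.008
finger_force: 0.0
clock: 10.05
tool_pos: [0.5314, -0.2544, 0.0703]
eef_rot: [0.384, 0.923, -0.002, 0.003]
contact_force: [1.1, -2.5, 0.2]
opening: 0.005
finger_force: 1.5
```

View pics/f.png

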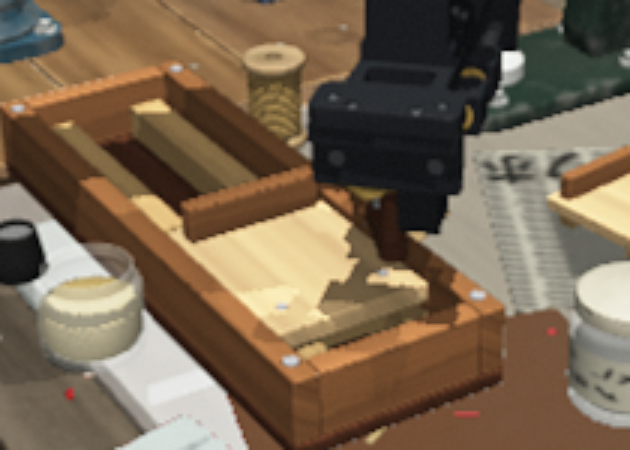

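The fingertip is on the knob (390,235) and the button has begun to turn. I continue.

```bash
python3 -m pendant '[[1,[5,0,0],[0,0,0]],[1,[5,0,0],[0,0,0]],[1,[5,0,0],[0,0,0]],[1,[5,0,0],[0,0,0]],[1,[5,0,0],[0,0,0]],[1,[4,0,0],[0,0,0]]]'
python3 -m pendant '[[1,[3,0,0],[0,0,0]],[1,[3,0,0],[0,0,0]]]'
```

```text
clock: 10.85
tool_pos: [0.5109, -0.2292, 0.0688]
eef_rot: [0.382, 0.924, 0.001, 0.001]
contact_force: [3.2, -1.1, -0.4]
opening: 0.006
finger_force: 0.9
clock: 11.1
tool_pos: [0.5067, -0.2258, 0.0689]
eef_rot: [0.382, 0.924, 0.0, 0.001]
contact_force: [2.7, -0.5, 0.0]
opening: 0.007
finger_force: 1.3
```

```bash
python3 -m pendant '[[1,[2,0,0],[0,0,0]]]'|grep -E "pos|contact"
python3 -m pendant '[[1,[1.5,0,0],[0,0,0]]]'|grep -E "pos|contact"
python3 -m pendant '[[1,[-12,0,0],[0,0,0]],[1,[-25,0,0],[0,0,0]],[1,[0,0,-60],[0,0,0]],[1,[-60,0,-60],[0,0,0]],[1,[-60,0,-30],[0,0,0]],[1,[-40,0,0],[0,0,0]],[1,[0,0,0],[0,0,0]]]'
python3 - <<'E'
from h import *
S=cams.snapshot("top");s=S["img"][200:350,110:390]
t=cams.snapshot("scene")["img"][190:340,190:400]
cv2.imwrite("pics/g.png",np.vstack([cv2.resize(s,(560,300)),cv2.resize(t,(560,300))])[:,:,::-1])
E
```

```text
tool_pos: [0.506, -0.2243, 0.069]
contact_force: [5.9, 0.4, -2.1]
tool_pos: [0.5057, -0.2233, 0.069]
contact_force: [6.5, 0.1, -2.7]
clock: 12.22
tool_pos: [0.6279, -0.3519, 0.1998]
eef_rot: [0.384, 0.923, -0.001, -0.001]
contact_force: [-0.8, 0.2, -0.2]
opening: 0.004
finger_force: 0.0
```

View pics/g.png

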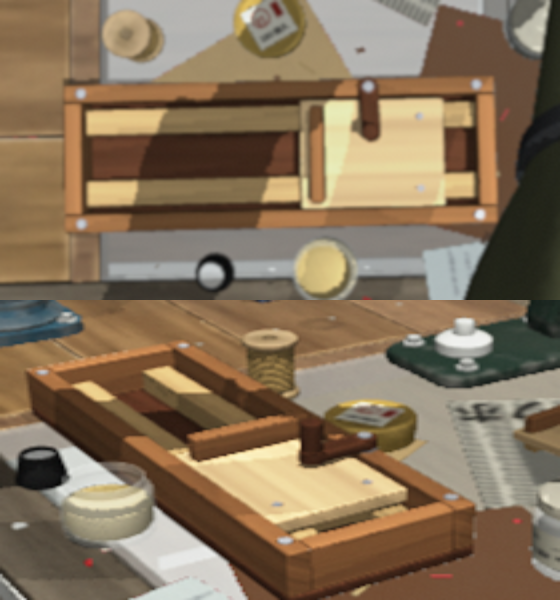

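The button now points straight across the board, from the pivot (368,87) to the knob (371,130). The board is seated, the bystanders are where they were, and the arm is clear.

```bash
python3 -c "
from plant import r
print(r.finish_job())"
```

```text
the job is handed in; nothing more can be done
None
```

I pushed the board into its notches and turned the button straight across it, then handed the job in at about 12 s; the last pictures show the board seated and the bystanders unmoved, but the hand-in returned no verdict.

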